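Open the dish tub and pack a second layer on a divider

ROBOT

A 6-joint arm with a two-finger parallel gripper is mounted at the origin on a cart in front of the work surface, level with it; the furniture and walls round the work are solid. World frame = base frame: x ahead of the robot, y to its left, z up, the work surface at z = 0. Lengths are in m, angles in rad, forces in N, time in s.
With the tool pointing down it reaches from about 0.3 to 0.775 m from the base axis. Payload 14.6 kg.
Tool frame: the origin (TCP) lies at the very end of the fingers, on their centre line; the grasp point (between the pads) lies 19 mm behind it (ctrl.grasp_offset is the distance from the TCP to the grasp point, in m); z points along the fingers, y is the line along which they close (so a half turn about z gives the same grasp; the last joint's range is limited). The gripper opens to 94 mm and grips with 3 to 60 N. Pads are 16 mm wide; open, the fingers measure 119 mm over their backs; the gripper's body (75 mm by 177 mm) begins 78 mm behind the grasp point.
Start: joints at [1.185, 0.3, 1.521, -0, 1.321, -0.067], TCP at [0.172, 0.522, 0.205] pointing down, gripper open.
Joint ranges: [-3.03, 3.03], [-0.79, 2.21], [0.23, 2.52], [-1.04, 4.18], [0, 3.07], [-2.55, 2.55]. Speed limits (rad/s): [2.22, 2.22, 2.57, 3.14, 3.14, 3.14].

INTERFACE

Orientations are given as [roll, pitch, yaw] about the fixed x, y, z axes, in that order (R = Rz(yaw) Ry(pitch) Rx(roll)).
In Python, from station import ctrl gives the robot as it stands.
- The arm moves only by the tool step_arm, never from a script. Its argument "plan" is a list that holds one entry, the list of rows, each a list of 6 numbers: the shift along the tool's x, y, z in units of 30 mm (1.0 is 30 mm), then the turn, a rotation vector about the tool's x, y, z in units of 6 degrees (1.0 is 6 degrees). In form: [[[dx, dy, dz, wx, wy, wz], ...]]. A call has 1 to 8 rows; each row is the pose to reach, as a shift and turn from the pose commanded when the call began, along the tool's axes at that moment; what a row does not reach only later rows make up. A row lasts 1/12 s, in which the tool goes at most 41.7 mm and 7.16 degrees, less where a joint would pass 70% of its speed; a pose out of reach is approached as far as the arm can. A call with a gripper value outside its range is refused whole. "grip" is the opening, from 0 (shut) to 1 (fully open), set as the call begins (left out, the last holds). The fingers move at their own pace and stop on an object; "squeeze" is the grip in N (left out, the last holds). Time passes only in rows, so rows that repeat a pose let the fingers close. It gives the time, the measured TCP pose, the force, the opening and the grip force at its end, in the units of the state.
- ctrl.get_obs(): the state, without advancing time (a new reading comes with each control period).
- ctrl.camera(name): name is "scene" or "side" or "wrist"; returns the picture (384x512x3 uint8, red, green, blue); there is no depth.
- ctrl.camera_model(name): a dict with "intrinsics" (3x3 intrinsics, pixels), "R" (3x3) and "t" (3): a world point X has camera coordinates R X + t; the wrist camera has in their place "tool_from_camera" (4x4, takes a point from camera to tool coordinates, whose origin is the TCP and whose axes are the flange's). Camera axes: x right, y down, z forward; pixel columns grow to the right and rows downward; lengths in m; the calibration is good to about 2 mm. The wrist camera is an equidistant fisheye: a pixel r from the principal point sees the ray r / f radians off the axis. A picture is of the moment at which its call begins: read the wrist's pose just before it. camera_model takes no time and is no camera call.
- ctrl.hand_in(): hands the job in; it is judged then, once.
Trained networks look in the newest picture that a camera, given by its name, has taken for a name from the list of things; names that differ only in an ending like _2 or _b are one class to them, and where a whole thing is asked for, a point or a joint stands for the part that bears it (a point fixed in the world has none). Each returns a list of dicts, best first, with "confidence" (0 to 1); they miss things now and then, are a little off and sometimes report something else, mostly with a low value. They report only what shows in the picture. A call takes as long as a camera call.
- ctrl.masks_of(query, camera): "pixels" (384x512 bool, what is visible of it) and "at" ([column, row] in pixels, amid what is visible of it).
- ctrl.place_of(query, camera): "at" ([column, row] in pixels: a listed point, or the origin of a listed thing).
The state is a dict: "time_s": time; "qpos": joint angles; "joint_vel": joint speeds; "tau": joint torques, N m; "ee_pos": TCP position; "eef_rot": TCP orientation; "force": force on the tool from outside, world axes, zero at the start; "moment": the same for the moment, N m; "grip_width": finger opening in m; "grip_force": force on a finger pad.
Only numpy, scipy, OpenCV 4.12 (cv2) and the standard library are available. Lean on these libraries where they do the work, as an engineer would, in place of code of your own. Each camera call takes 0.05 s, during which the arm holds its last target. There are 200 camera calls.

TASK

Open the white storage tub: tip its grey lid up by the tab at the front so that the lid's back edge can come out from under the metal keeper, lift the lid off and lay it flat, tab up, on the clear desk beside the tub. Then lay the metal divider, fin up, flat on the two dishes in the tub with its length along the tub's length, and set the remaining petri dish upright on the divider, on either side of the fin, about in the middle of that half of the sheet. Put things down gently, do not drop them, keep the dishes level and do not disturb the eyepiece or the tin.

Things in the scene. Friction and masses are not known exactly. Their poses are not given: they have to be found in the camera images.
- tub: White open tub, fixed to the desk, outside 152 (x) x 124 (y) x 50 mm high, rim bead 160 x 130 mm at the top, inside 146 x 118 mm, walls and floor 3 mm. Origin: centre of the underside; x to the back (away from the robot), y left, z up; turned under 10 degrees from the robot's axes.
- keeper (a point): Front edge of the metal keeper's lip, underside: (70, 0, 59) mm in the tub's frame. The keeper is 60 mm wide (y), stands on the middle of the tub's back wall and its lip reaches 6 mm over the lid's back edge, 5 mm above the plate; its back is at x = 83.5, its top at 63 mm.
- lid: Loose grey lid, about 150 g, on the tub's rim (z = 50). Plate 154 x 130 x 4 mm, z = 15 to 19, x = -78 to +76 mm. Below it a skirt 15 mm deep, x = -70 to +50, y = -56 to +56 mm, hangs inside the tub (3 mm play in front and at the sides). Origin: centre of the skirt's underside, 35 mm above the desk when shut, 0 when the lid lies on the desk; x to the back, z up.
- lid_tab (a point): Middle of the top edge of the grip tab on the lid near its front; in the lid's frame (-58, 0, 47) mm. The tab is upright, 8 mm thick (x), 50 mm wide (y), 28 mm high (z = 19 to 47 mm).
- lid_back (a point): Middle of the lid's back edge, underside of the plate, in the lid's frame (76, 0, 15) mm. The keeper lets it rise only 5 mm and the skirt stops a level slide: tip the front up about this edge (7 degrees frees the skirt, 15 is comfortable), draw the tipped lid at least 10 mm forward (-x), then lift.
- divider: Loose metal divider, about 80 g, on the desk fin up, its length roughly along the robot's y. Sheet 132 (x) x 76 (y) x 4 mm; across its middle a fin 6 mm thick (x), 50 mm long (y), 24 mm high (z = 4 to 28 mm). Origin: centre of the sheet's underside, z up. Alike both ways round. On the dishes in the tub its origin is about 17 mm above the desk.
- dish_a: Petri dish, 64 mm across, 15 mm high, loose on the tub's floor in the front half (centred about x = -37 mm in the tub). Origin: centre of its underside, z up.
- dish_b: The same kind of dish in the back half of the tub (about x = +37 mm in the tub).
- dish_new: The remaining petri dish, 64 mm across (its solid wall 58 mm), 15 mm high, 40 g, loose on the desk in front of the robot, right of the tub. Origin: centre of its underside, z up. A flood lamp 0.25 m high stands right of the tub, behind this dish: carry round in front of it. On the divider its best centre is 36 mm to either side of the fin (along the divider's x).
- clear_spot (a point): Middle of a clear patch of bare desk left of the tub, on the desk top, 170 mm (robot's x) by 150 mm (robot's y), where the lid can lie with its axes along the robot's. A thin solid power lead, up to 12 mm high, lies on the desk round the patch and the tub, in front and to the left: the lid must not lie on it.
- eyepiece: Bystander: black spare eyepiece, 41 mm across, 57 mm high, standing left of the clear patch, beyond the power lead and behind the divider. Origin at its underside.
- tin: Bystander: small round tin, 55 mm across, 23 mm high, near the desk's front edge between the dish and the divider. Origin at its underside.

How it is judged:
On the way, in this order (a step that is already met when the one before it is completed fails the run):
1. The lid is tipped up by more than 3.5 degrees with its back edge still at the back rim, under the keeper (angle between lid's own z axis and vertical above 0.06 rad and z of lid_back in the frame of tub below 0.062 m and x of lid_back in the frame of tub above 0.06 m).
2. The lid lies flat on the desk beside the tub, released (height (world z) of lid below 0.006 m and angle between lid's own z axis and vertical below 0.04 rad and horizontal distance between lid and tub above 0.12 m and linear speed of lid below 0.03 m/s and contact force between the fingers and lid below 0.1 N), for 0.2 s.
3. The divider lies flat, fin up, on the two dishes in the tub, released (x of divider in the frame of tub between -0.012 and 0.012 m and y of divider in the frame of tub between -0.022 and 0.022 m and z of divider in the frame of tub between 0.013 and 0.022 m and angle between each of divider, dish_a, dish_b's own z axis and vertical below 0.06 rad and angle between the x axis of divider and the x axis of tub, either way round below 0.2 rad and contact force between the fingers and divider below 0.1 N and z of each of dish_a, dish_b in the frame of tub below 0.007 m and x of dish_a in the frame of tub between -0.05 and 0.05 m and x of dish_b in the frame of tub between -0.05 and 0.05 m), for 0.2 s.
At the end, for the whole second after the job is handed in: Lid released, flat on the desk (6 mm, 2 deg), 120 mm or more from the tub's centre; first dishes level on the tub floor; divider level on them, within 12 mm (x), 22 mm (y) and 11 deg of the tub; last dish upright, at rest, 30 to 46 mm to one side of the fin, within 16 mm of the centre line (all of step 2 and all of step 3 and z of dish_new in the frame of divider between 0.001 and 0.008 m and y of dish_new in the frame of divider between -0.016 and 0.016 m and angle between dish_new's own z axis and vertical below 0.06 rad and (x of dish_new in the frame of divider between 0.03 and 0.046 m or x of dish_new in the frame of divider between -0.046 and -0.03 m) and linear speed of dish_new below 0.02 m/s and contact force between the fingers and dish_new below 0.1 N); the robot touches nothing.
It fails at once if the lid, the divider or the new dish is dropped or thrown (faster than 0.5 m/s while the fingers do not touch it) ((linear speed of lid above 0.5 m/s and contact force between the fingers and lid below 0.05 N) or (linear speed of divider above 0.5 m/s and contact force between the fingers and divider below 0.05 N) or (linear speed of dish_new above 0.5 m/s and contact force between the fingers and dish_new below 0.05 N)).
It fails at once if the eyepiece or the tin is pushed more than 30 mm or tipped over (distance of any of eyepiece, tin from where it was at the start of the episode above 0.03 m or angle between any of eyepiece, tin's own z axis and vertical above 0.5 rad).
It fails at once if a dish is tipped more than 35 degrees (angle between any of dish_a, dish_b, dish_new's own z axis and vertical above 0.61 rad).
It also fails if it takes over 67 s, if anything falls off the work surface, if the arm or the gripper's body presses on something with over 40 N, if the wrist force passes 120 N, or if a joint passes its speed limit or range.

## Working session

There is one attempt and no reset: what is moved stays moved. The work goes in short steps, Python scripts to look and compute and a tool call to move; the robot and the scene stay as the last step left them, time stands still between calls to the robot, and variables do not carry over. Pictures are saved under pics/ and viewed, at most 14 in all, crops included, and the job is handed in when it is done.

Besides the shell and the picture viewer there is one more tool, called as name([rows], argument=value, ...), one row to a line, values as JSON. step_arm: Moves the arm, as the interface text tells. Its arguments: {"type":"object","properties":{"plan":{"type":"array","items":{"type":"array","items":{"type":"array","items":{"type":"number"}}}},"grip":{"type":"number"},"squeeze":{"type":"number"}},"required":["plan"]}

```bash
ls; mkdir -p pics; cat > h.py <<'E'
import numpy as np, cv2
from scipy.spatial.transform import Rotation as Rn
from station import ctrl
def ray(cam,px,obs=None):
    m=ctrl.camera_model(cam);K=np.array(m["intrinsics"])
    d=np.linalg.inv(K)@np.array([px[0],px[1],1.])
    if cam=="wrist":
        r=np.hypot(d[0],d[1]);d=np.array([d[0]/max(r,1e-9)*np.sin(r),d[1]/max(r,1e-9)*np.sin(r),np.cos(r)])
        o=obs or ctrl.get_obs();T=np.array(m["tool_from_camera"]);R=Rn.from_euler("xyz",o["eef_rot"]).as_matrix()
        return R@T[:3,3]+np.array(o["ee_pos"]),R@T[:3,:3]@d
    R=np.array(m["R"]);return -R.T@np.array(m["t"]),R.T@d
def onz(cam,px,z,obs=None):
    c,d=ray(cam,px,obs);return c+d*(z-c[2])/d[2]
def proj(cam,X):
    m=ctrl.camera_model(cam);p=np.array(m["intrinsics"])@(np.array(m["R"])@np.array(X)+m["t"]);return p[:2]/p[2]
def tri(rays):
    A=np.zeros((3,3));b=np.zeros(3)
    for c,d in rays:
        d=d/np.linalg.norm(d);P=np.eye(3)-np.outer(d,d);A+=P;b+=P@c
    x=np.linalg.solve(A,b);return x
def move(p,rpy=None,obs=None):
    "row units from the current pose to the TCP pose p, rpy"
    o=obs or ctrl.get_obs();R=Rn.from_euler("xyz",o["eef_rot"])
    d=R.inv().apply(np.array(p)-o["ee_pos"])/.03
    w=np.zeros(3) if rpy is None else np.degrees((R.inv()*Rn.from_euler("xyz",rpy)).as_rotvec())/6
    return np.round(np.r_[d,w],2)
E
cat > a.py <<'E'
from h import *
np.set_printoptions(precision=4,suppress=True)
o=ctrl.get_obs();print(o["ee_pos"],o["eef_rot"],o["grip_width"])
ims={c:ctrl.camera(c) for c in("scene","side")}
for c in ims: cv2.imwrite(f"pics/{c}0.png",ims[c][:,:,::-1])
zs=dict(lid=.035,lid_tab=.082,lid_back=.05,keeper=.059,tub=0,divider=0,dish_new=0,clear_spot=0,eyepiece=0,tin=0)
for q,z in zs.items():
    rs=[]
    for c in ims:
        r=ctrl.place_of(q,c)
        for k in r[:2]: print(q,c,round(k["confidence"],2),np.round(k["at"],1),onz(c,k["at"],z))
        if r: rs.append(ray(c,r[0]["at"]))
    if len(rs)==2: print("   tri",tri(rs))
E
python3 a.py
```

```text
pics
[0.1723 0.522  0.2049] [-3.1404 -0.0001  2.8228] 0.09409117122247755
lid scene 0.77 [284.1 180.4] [0.6519 0.1209 0.035 ]
lid scene 0.24 [251.1 278.3] [0.3736 0.0803 0.035 ]
lid side 0.81 [221.5 193.7] [0.6499 0.1148 0.035 ]
   tri [0.6491 0.1201 0.0379]
lid_tab scene 0.75 [279. 182.] [0.6041 0.1173 0.082 ]
lid_tab side 0.94 [243.5 182.7] [0.585  0.1304 0.082 ]
   tri [0.5937 0.1173 0.0815]
lid_back scene 0.87 [293.6 153.9] [0.7343 0.1292 0.05  ]
lid_back side 0.66 [191.7 190.9] [0.7282 0.1424 0.05  ]
lid_back side 0.25 [219.7 206.8] [0.6325 0.2204 0.05  ]
   tri [0.7339 0.1301 0.046 ]
keeper scene 0.82 [290.4 154. ] [0.722 0.134 0.059]
keeper side 0.78 [192.8 188.3] [0.7244 0.1438 0.059 ]
   tri [0.7266 0.1353 0.0545]
tub scene 0.95 [283.3 187.7] [0.6563 0.1226 0.    ]
tub scene 0.52 [156.4 232.1] [0.4001 0.3432 0.    ]
tub side 0.9 [219.7 206.2] [ 0.6534  0.1247 -0.    ]
   tri [ 0.6549  0.1226 -0.0003]
divider scene 0.64 [157.  236.5] [0.3904 0.3349 0.    ]
divider side 0.94 [311.7 258.6] [0.3867 0.343  0.    ]
   tri [ 0.389   0.3367 -0.0031]
dish_new scene 0.75 [328.5 290.8] [ 0.4345 -0.0745  0.    ]
dish_new scene 0.61 [277.  181.6] [0.6683 0.1455 0.    ]
dish_new side 0.49 [304.3 181. ] [ 0.425  -0.0918  0.    ]
dish_new side 0.41 [213.2 238.5] [0.6335 0.2968 0.    ]
   tri [ 0.4269 -0.0742  0.0094]
clear_spot scene 0.81 [215.4 169.7] [ 0.6355  0.312  -0.    ]
clear_spot side 0.96 [210.1 238. ] [0.6417 0.2959 0.    ]
   tri [0.6354 0.3094 0.0062]
eyepiece scene 0.92 [141.3 192.2] [0.4853 0.4472 0.    ]
eyepiece side 0.65 [260.  281.3] [0.4949 0.4506 0.    ]
   tri [ 0.4915  0.4494 -0.003 ]
tin scene 0.56 [249.5 277.8] [0.3888 0.0915 0.    ]
tin side 0.57 [317.3 207.3] [0.3798 0.0809 0.    ]
   tri [0.3827 0.0905 0.0064]
```

```bash
python3 -c "
import cv2
for c in('scene','side'):
    i=cv2.imread(f'pics/{c}0.png');cv2.imwrite(f'pics/{c}0b.png',cv2.resize(i,(800,600),interpolation=cv2.INTER_CUBIC))"
```

```text
(no output)
```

View pics/scene0b.png

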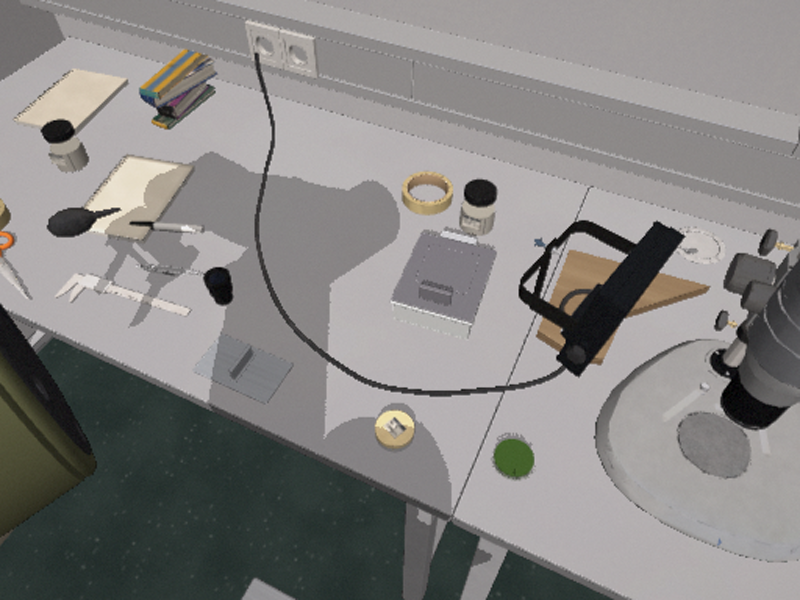

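View pics/side0b.png

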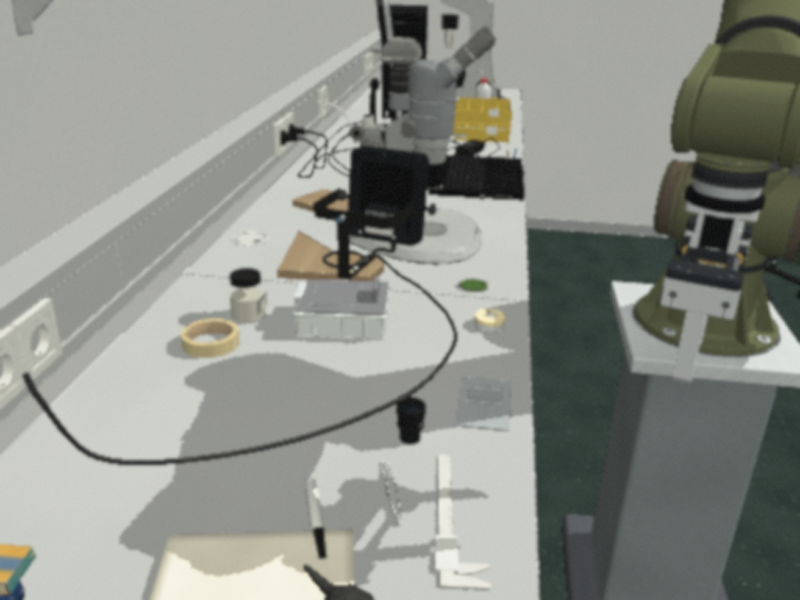

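The scene view shows the tub with its lid shut at about (443,280), the divider at (245,368), the green dish at (515,457) and the tin at (395,428). The lamp is at about (620,300), and the cord loops in front of the tub and round the clear spot. I'll go in for a closer wrist view next.

```bash
python3 -c "
from h import *
print(move((.42,.30,.25),(np.pi,0,2.25)))
for p in[(343,277),(356,240),(422,243),(353,150)]: print(onz('side',np.array(p)*.64,0))
for p in[(577,370),(520,290),(680,235),(665,222)]: print(onz('scene',np.array(p)*.64,0.0),onz('scene',np.array(p)*.64,0.25))
m=ctrl.camera_model('wrist');print(m)
"
```

```text
[-10.16  -4.45  -1.49   0.    -0.     5.47]
[ 0.69516403 -0.0694299   0.        ]
[ 0.70873956 -0.27743246  0.        ]
[ 0.55675133 -0.28823256  0.        ]
[ 0.87300719 -1.06465977  0.        ]
[ 0.60541457 -0.11773491  0.        ] [ 0.42657806 -0.10777047  0.25      ]
[ 7.18211192e-01  8.89016630e-03 -1.11022302e-16] [ 0.50443379 -0.0203699   0.25      ]
[ 0.96379047 -0.20987332  0.        ] [ 0.67394024 -0.17136726  0.25      ]
[ 0.9861151  -0.17960104  0.        ] [ 0.68934939 -0.1504724   0.25      ]
{'intrinsics': array([[297.31863964,   0.        , 248.79010994],
       [  0.        , 297.31863964, 191.65975679],
       [  0.        ,   0.        ,   1.        ]]), 'tool_from_camera': array([[ 6.92932369e-04, -9.68434333e-01, -2.49267854e-01,
         7.16003181e-02],
       [ 9.99999743e-01,  6.25169101e-04,  3.51015859e-04,
         2.84481907e-04],
       [-1.84101249e-04, -2.49268033e-01,  9.68434517e-01,
        -1.79724946e-01],
       [ 0.00000000e+00,  0.00000000e+00,  0.00000000e+00,
         1.00000000e+00]])}
```

step_arm([
  [[-10.16, -4.45, -1.5, 0, 0, 5.47], [-10.16, -4.45, -1.5, 0, 0, 5.47], [-10.16, -4.45, -1.5, 0, 0, 5.47], [-10.16, -4.45, -1.5, 0, 0, 5.47], [-10.16, -4.45, -1.5, 0, 0, 5.47], [-10.16, -4.45, -1.5, 0, 0, 5.47], [-10.16, -4.45, -1.5, 0, 0, 5.47], [-10.16, -4.45, -1.5, 0, 0, 5.47]],
])

```text
time_s: 1.77
ee_pos: [0.4194, 0.2999, 0.2506]
eef_rot: [3.141, 0.0, 2.25]
force: [-0.8, 0.9, -0.1]
grip_width: 0.0937
grip_force: 0.0
```

```bash
cat > w.py <<'E'
from h import *
import sys
np.set_printoptions(precision=4,suppress=True)
def look(name,qs):
    o=ctrl.get_obs();im=ctrl.camera("wrist");cv2.imwrite(f"pics/{name}.png",cv2.resize(im,(800,600),interpolation=cv2.INTER_CUBIC)[:,:,::-1])
    for q,z in qs.items():
        for k in ctrl.place_of(q,"wrist")[:2]: print(q,round(k["confidence"],2),np.round(k["at"],1),onz("wrist",k["at"],z,o))
    return o
def rect(q,z,o,obs=None):
    r=ctrl.masks_of(q,"wrist")
    if not r: print("no mask",q);return
    m=r[0]["pixels"].astype(np.uint8);c=max(cv2.findContours(m,0,2)[0],key=cv2.contourArea)[:,0,:]
    P=np.array([onz("wrist",p,z,o)[:2] for p in c.astype(float)],np.float32)
    b=cv2.minAreaRect(P*1000);print(q,"rect mm",round(r[0]["confidence"],2),b)
E
python3 - <<'E'
from w import *
o=look("w1",dict(divider=0,tub=0,lid=.035,lid_tab=.082,lid_back=.05,keeper=.059,clear_spot=0,eyepiece=0,tin=0))
rect("divider",.004,o);rect("lid",.054,o)
E
```

```text
divider 0.91 [248.4 134. ] [0.3901 0.3365 0.    ]
tub 0.68 [246.6 133.3] [0.3874 0.3356 0.    ]
lid 0.95 [290.  334.5] [0.6552 0.1231 0.035 ]
lid_tab 0.59 [265.5 340. ] [0.5994 0.1193 0.082 ]
keeper 0.32 [260.9 341.1] [0.6099 0.0971 0.059 ]
clear_spot 0.64 [157.  253.8] [0.3928 0.0913 0.    ]
eyepiece 0.6 [348.6 123.6] [0.4942 0.445  0.    ]
tin 0.42 [158.2 255.5] [0.3961 0.09   0.    ]
tin 0.29 [350.1 125. ] [0.4974 0.445  0.    ]
divider rect mm 0.61 ((392.70989990234375, 339.15771484375), (132.52357482910156, 75.8860855102539), 89.98163604736328)
lid rect mm 0.77 ((637.9929809570312, 147.961669921875), (189.42601013183594, 69.71493530273438), 38.1171875)
```

View pics/w1.png

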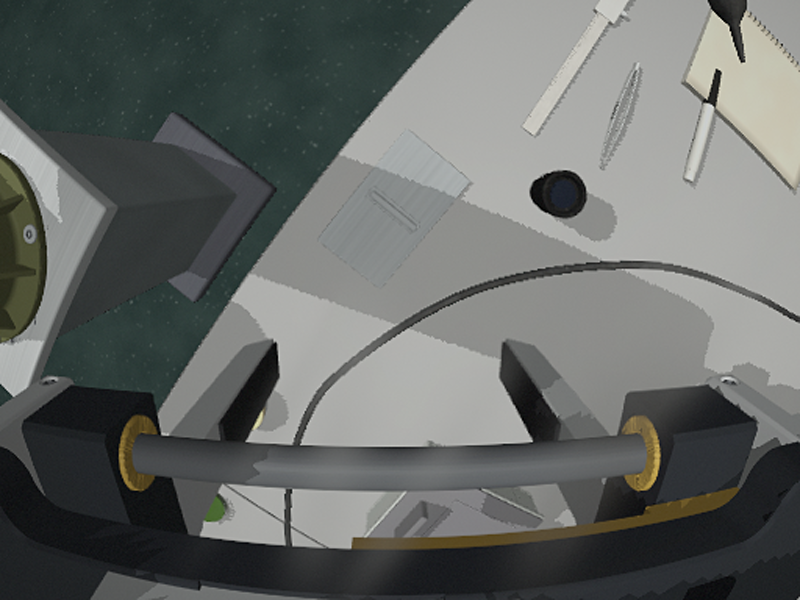

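Wrist view: the divider is at about (393,208), with its length along the robot's y. The eyepiece is at (560,193), and the tub is partly hidden at the bottom. Next I'll look over the tub.

```bash
python3 -c "
from h import *
print(move((.63,.05,.28),(np.pi,0,1.67)))"
```

```text
[-10.98   0.21  -1.    -0.    -0.     5.55]
```

step_arm([
  [[-10.98, 0.2, -1, 0, 0, 5.55], [-10.98, 0.2, -1, 0, 0, 5.55], [-10.98, 0.2, -1, 0, 0, 5.55], [-10.98, 0.2, -1, 0, 0, 5.55], [-10.98, 0.2, -1, 0, 0, 5.55], [-10.98, 0.2, -1, 0, 0, 5.55], [-10.98, 0.2, -1, 0, 0, 5.55], [-10.98, 0.2, -1, 0, 0, 5.55]],
])

```text
time_s: 3.03
ee_pos: [0.6308, 0.0474, 0.2803]
eef_rot: [3.141, -0.0, 1.669]
force: [0.1, 0.9, -0.3]
grip_width: 0.0939
grip_force: 0.0
```

step_arm([
  [[0, 0, 0, 0, 0, 0], [0, 0, 0, 0, 0, 0], [0, 0, 0, 0, 0, 0]],
])

```text
time_s: 3.28
ee_pos: [0.6294, 0.0497, 0.2798]
eef_rot: [-3.141, -0.0, 1.669]
force: [0.6, 0.7, 0.4]
grip_width: 0.0941
grip_force: 0.0
```

```bash
python3 - <<'E'
from w import *
o=look("w2",dict(tub=0,lid=.035,lid_tab=.082,lid_back=.05,keeper=.059,clear_spot=0,dish_new=0))
rect("lid",.054,o);rect("tub",.05,o)
E
```

```text
lid 0.84 [271.2 117.5] [0.6544 0.1239 0.035 ]
lid_tab 0.73 [227.  121.6] [0.5961 0.113  0.082 ]
lid_back 0.18 [268.7   7.8] [0.6347 0.2812 0.05  ]
keeper 0.94 [326.9 125.1] [0.7299 0.1231 0.059 ]
clear_spot 0.85 [270.2   9. ] [0.6386 0.2988 0.    ]
dish_new 0.92 [126.1 226.7] [ 0.4259 -0.0808  0.    ]
lid rect mm 0.85 ((653.5429077148438, 120.00569915771484), (154.8209991455078, 131.012451171875), 5.677077293395996)
tub rect mm 0.66 ((734.4983520507812, 128.5817413330078), (13.914617538452148, 61.012386322021484), 5.4395647048950195)
```

View pics/w2.png

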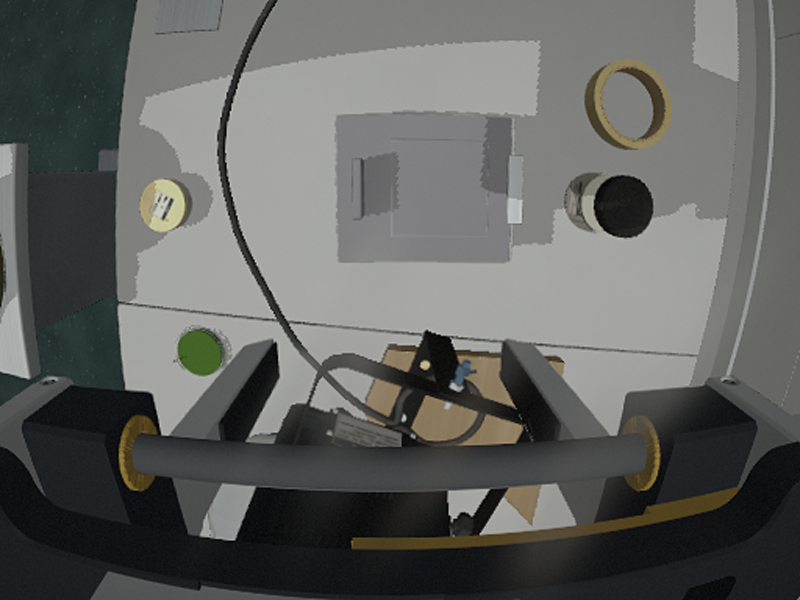

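Wrist view: the lid plate is centred at about (425,188) with its tab at (357,188), and the fitted rectangle matches 154x131 mm at 5.7°. The keeper is at (515,188), the dish at (200,350), and the cord is well to the left of the tub. I'll grip the tab next.

```bash
python3 -c "
from h import *
print(move((.597,.114,.12),(np.pi,0,1.67)),move((.597,.114,.057),(np.pi,0,1.67)))
for p in[(262,265),(280,310),(300,335),(320,350),(370,382)]: print(onz('scene',np.array(p)*.64,0.006))
o=ctrl.get_obs()
for p in[(262,15),(240,60),(225,100),(222,150),(235,220)]: print(onz('wrist',np.array(p)*.64,0.006,o))
"
```

```text
[ 2.25 -0.87  5.34  0.    0.   -0.01] [ 2.25 -0.87  7.44  0.    0.   -0.01]
[0.57634341 0.424742   0.006     ]
[0.5065029  0.34489741 0.006     ]
[0.47781865 0.29024808 0.006     ]
[0.4667447  0.24795477 0.006     ]
[0.44910237 0.15294625 0.006     ]
[0.47864607 0.28633585 0.006     ]
[0.46186939 0.23679329 0.006     ]
[0.45074635 0.19436959 0.006     ]
[0.45262222 0.14269156 0.006     ]
[0.47169243 0.07214734 0.006     ]
```

step_arm([
  [[1.1, -0.44, 2.7, 0, 0, 0], [2.25, -0.87, 5.34, 0, 0, 0], [2.25, -0.87, 5.34, 0, 0, 0], [2.25, -0.87, 5.34, 0, 0, 0], [2.25, -0.87, 5.34, 0, 0, 0], [2.25, -0.87, 6.2, 0, 0, 0], [2.25, -0.87, 7.0, 0, 0, 0], [2.25, -0.87, 7.42, 0, 0, 0]],
], grip=0.5)

```text
time_s: 4.45
ee_pos: [0.5971, 0.1133, 0.0564]
eef_rot: [-3.14, 0.0, 1.669]
force: [-0.3, 0.8, -1.2]
grip_width: 0.0477
grip_force: 0.0
```

step_arm([
  [[0, 0, 0, 0, 0, 0], [0, 0, 0, 0, 0, 0], [0, 0, 0, 0, 0, 0], [0, 0, 0, 0, 0, 0], [0, 0, 0, 0, 0, 0], [0, 0, 0, 0, 0, 0]],
], grip=0, squeeze=35)

```text
time_s: 4.95
ee_pos: [0.5975, 0.1137, 0.0584]
eef_rot: [3.14, -0.0, 1.669]
force: [-0.1, 0.2, 0.3]
grip_width: 0.01
grip_force: 0.0
```

step_arm([
  [[0, 0, 0, 0, 0, 0], [0, 0, 0, 0, 0, 0], [0, 0, 0, 0, 0, 0], [0, 0, 0, 0, 0, 0]],
])

```text
time_s: 5.28
ee_pos: [0.5975, 0.1137, 0.0582]
eef_rot: [3.141, 0.0, 1.669]
force: [-1.5, -0.4, 5.9]
grip_width: 0.008
grip_force: 35.0
```

step_arm([
  [[0, 0.02, -0.25, 0.5, 0, 0], [0, 0.05, -0.49, 1, 0, 0], [0, 0.1, -0.72, 1.5, 0, 0], [0, 0.15, -0.95, 2, 0, 0], [0, 0.22, -1.18, 2.5, 0, 0], [0, 0.22, -1.18, 2.5, 0, 0], [0, 0.22, -1.18, 2.5, 0, 0], [0, 0.22, -1.18, 2.5, 0, 0]],
])

```text
time_s: 5.95
ee_pos: [0.6035, 0.1144, 0.0923]
eef_rot: [-2.881, 0.0, 1.669]
force: [0.1, -0.9, -1.0]
grip_width: 0.0078
grip_force: 35.0
```

```bash
python3 - <<'E'
from w import *
ims=[ctrl.camera(c) for c in("scene","side")]
a=ims[1][150:260,150:330];b=ims[0][100:270,200:400]
cv2.imwrite("pics/tip.png",np.hstack([cv2.resize(a,(400,244)),cv2.resize(b,(287,244))])[:,:,::-1])
o=ctrl.get_obs();print(o["force"],o["moment"],o["ee_pos"],o["eef_rot"])
E
```

```text
[-0.5886 -0.0222 -0.9483] [-0.0745 -0.0772  0.0193] [0.6033 0.1143 0.0927] [-2.8804  0.      1.6689]
```

View pics/tip.png

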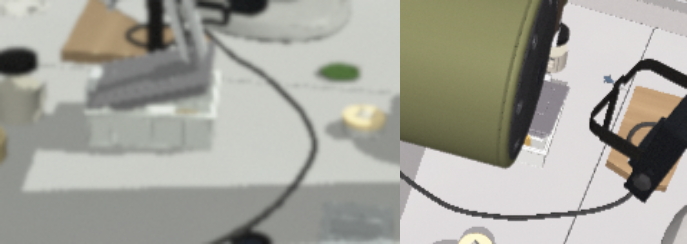

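The side view shows the lid tipped, with its front up and its back edge under the keeper. Next I'll draw it forward and lift.

step_arm([
  [[0, -0.2, 0.04, 0, 0, 0], [0, -0.4, 0.09, 0, 0, 0], [0, -0.6, 0.14, 0, 0, 0], [0, -0.72, 0.17, 0, 0, 0], [0, -0.72, 0.17, 0, 0, 0], [0, -0.85, -0.3, 0, 0, 0], [0, -1.05, -1.1, 0, 0, 0], [0, -1.33, -2.1, 0, 0, 0]],
])

```text
time_s: 6.72
ee_pos: [0.5808, 0.112, 0.1634]
eef_rot: [-2.876, 0.0, 1.669]
force: [-0.2, 0.7, -1.1]
grip_width: 0.0079
grip_force: 35.0
```

```bash
python3 -c "
from h import *
o=ctrl.get_obs();print(o['force'],o['moment'],o['grip_width'])
print(move((.57,.2,.18),(np.pi,0,1.62)))
print(move((.582,.3,.14),(np.pi,0,np.pi/2)))
"
```

```text
[-0.24547418  0.70985693 -1.13185283] [-0.03490225 -0.09855516  0.01874722] 0.007863115862544434
[ 2.95 -0.22 -0.51 -2.53  0.06  0.46]
[ 6.23  0.83  0.58 -2.53  0.12  0.93]
```

step_arm([
  [[0.4, 0, 0, -0.4, 0, 0.1], [1.2, 0.1, 0, -0.8, 0, 0.2], [2.2, 0.2, 0, -1.4, 0, 0.4], [3.2, 0.4, 0.2, -2, 0.05, 0.6], [4.2, 0.6, 0.3, -2.5, 0.1, 0.8], [5.2, 0.75, 0.5, -2.53, 0.12, 0.93], [5.9, 0.83, 0.58, -2.53, 0.12, 0.93], [6.23, 0.83, 0.58, -2.53, 0.12, 0.93]],
])

```text
time_s: 7.38
ee_pos: [0.5819, 0.3025, 0.14]
eef_rot: [3.139, 0.0, 1.573]
force: [-0.2, -0.3, -0.7]
grip_width: 0.0075
grip_force: 35.0
```

```bash
python3 - <<'E'
from w import *
o=ctrl.get_obs();print(o['ee_pos'],o['eef_rot'],o['moment'])
look("w3",dict(lid_tab=.14+.025))
rect("lid",.14-.003,o)
E
```

```text
[0.5819 0.3025 0.14  ] [3.1393 0.0002 1.573 ] [-0.0497  0.1119  0.0155]
lid_tab 0.95 [248.9 244.8] [0.5827 0.3038 0.165 ]
lid rect mm 0.98 ((639.325439453125, 313.5625305175781), (111.35881042480469, 153.75372314453125), 89.93134307861328)
```

View pics/w3.png

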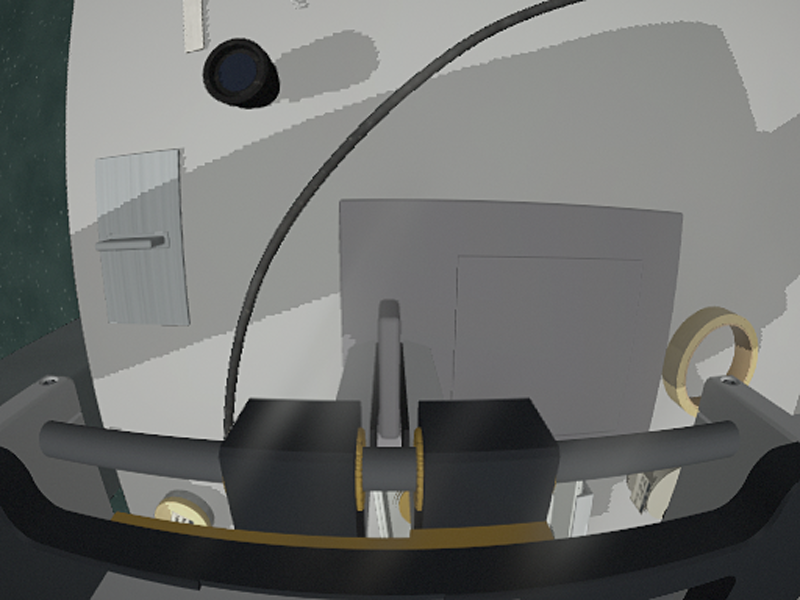

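The wrist view shows the lid held level at about (510,310), clear of the cord (left, x<400) and the tape roll (710,350). I'll lower it next.

step_arm([
  [[0, -0.13, 1.0, 0.02, 0, 0], [0, -0.13, 2.0, 0.02, 0, 0], [0, -0.13, 2.8, 0.02, 0, 0], [0, -0.13, 3.4, 0.02, 0, 0], [0, -0.13, 3.65, 0.02, 0, 0], [0, -0.13, 3.77, 0.02, 0, 0], [0, -0.13, 3.86, 0.02, 0, 0], [0, -0.13, 3.88, 0.02, 0, 0]],
])

```text
time_s: 8.2
ee_pos: [0.58, 0.2997, 0.0254]
eef_rot: [3.139, -0.0, 1.57]
force: [0.1, -0.5, -0.1]
grip_width: 0.0076
grip_force: 35.0
```

step_arm([
  [[0, 0, 0, 0, 0, 0], [0, 0, 0, 0, 0, 0], [0, 0, 0, 0, 0, 0]],
])

```text
time_s: 8.45
ee_pos: [0.5796, 0.3002, 0.0252]
eef_rot: [3.139, -0.0, 1.571]
force: [0.5, -0.7, -1.1]
grip_width: 0.0078
grip_force: 35.0
```

step_arm([
  [[0, 0, 0.03, 0, 0, 0], [0, 0, 0.06, 0, 0, 0], [0, 0, 0.09, 0, 0, 0], [0, 0, 0.1, 0, 0, 0], [0, 0, 0.1, 0, 0, 0]],
])

```text
time_s: 8.87
ee_pos: [0.5795, 0.3002, 0.0232]
eef_rot: [3.14, -0.0, 1.571]
force: [-7.8, -4.9, 14.7]
grip_width: 0.0076
grip_force: 35.0
```

step_arm([
  [[0, 0, 0, 0, 0, 0], [0, 0, 0, 0, 0, 0], [0, 0, 0, 0, 0, 0], [0, 0, 0, 0, 0, 0], [0, 0, 0, 0, 0, 0], [0, 0, -0.5, 0, 0, 0], [0, 0, -1.5, 0, 0, 0], [0, 0, -2.8, 0, 0, 0]],
], grip=0.35)

```text
time_s: 9.53
ee_pos: [0.5779, 0.2995, 0.1037]
eef_rot: [-3.138, 0.002, 1.571]
force: [0.5, -0.7, 0.7]
grip_width: 0.0326
grip_force: 0.0
```

```bash
python3 -c "
from h import *
for z in (.18,.12): print(move((.41,.33,z),(np.pi,0,np.pi)))
"
```

```text
[ 1.01e+00 -5.61e+00 -2.53e+00 -4.00e-02 -1.00e-02 -1.50e+01]
[ 1.02e+00 -5.60e+00 -5.30e-01 -4.00e-02 -1.00e-02 -1.50e+01]
```

step_arm([
  [[0.2, -0.3, -1.0, 0, 0, -1.1], [0.4, -1.2, -1.8, 0, 0, -2.2], [0.6, -2.4, -2.53, 0, 0, -3.3], [0.9, -3.4, -2.53, 0, 0, -4.4], [1.28, -4.27, -2.53, 0, 0, -5.5], [1.28, -4.27, -2.53, 0, 0, -6.6], [1.28, -4.27, -2.53, 0, 0, -7.7], [1.28, -4.27, -2.53, 0, 0, -8.8]],
])

```text
time_s: 10.2
ee_pos: [0.4506, 0.3388, 0.1814]
eef_rot: [3.141, 0.001, 2.499]
force: [0.2, 0.5, -0.6]
grip_width: 0.0328
grip_force: 0.0
```

step_arm([
  [[0, 0, 0, 0, 0, -1.1], [0, 0, 0, 0, 0, -2.2], [0, 0, 0, 0, 0, -3.3], [0, 0, 0, 0, 0, -4.4], [0, 0, 0, 0, 0, -5.5], [0, 0, 0, 0, 0, -6.2], [0, 0, 0, 0, 0, -6.2], [0, 0, 0, 0, 0, -6.2]],
])

```text
time_s: 10.87
ee_pos: [0.451, 0.3384, 0.1811]
eef_rot: [-3.141, 0.001, 3.139]
force: [-0.1, 0.6, 0.7]
grip_width: 0.0329
grip_force: 0.0
```

```bash
python3 - <<'E'
from w import *
o=look("w4",dict(divider=0))
print(o['ee_pos'],o['eef_rot'])
rect("divider",.004,o);rect("lid",.019,o)
E
```

```text
divider 0.88 [247.4 129.2] [0.3948 0.3371 0.    ]
[0.451  0.3384 0.1811] [-3.1415  0.0012  3.1391]
divider rect mm 0.88 ((393.0144348144531, 339.8890686035156), (77.14904022216797, 133.19410705566406), 0.319928914308548)
lid rect mm 0.56 ((677.6583862304688, 318.3704833984375), (57.2896728515625, 94.33196258544922), 0.5783980488777161)
```

View pics/w4.png

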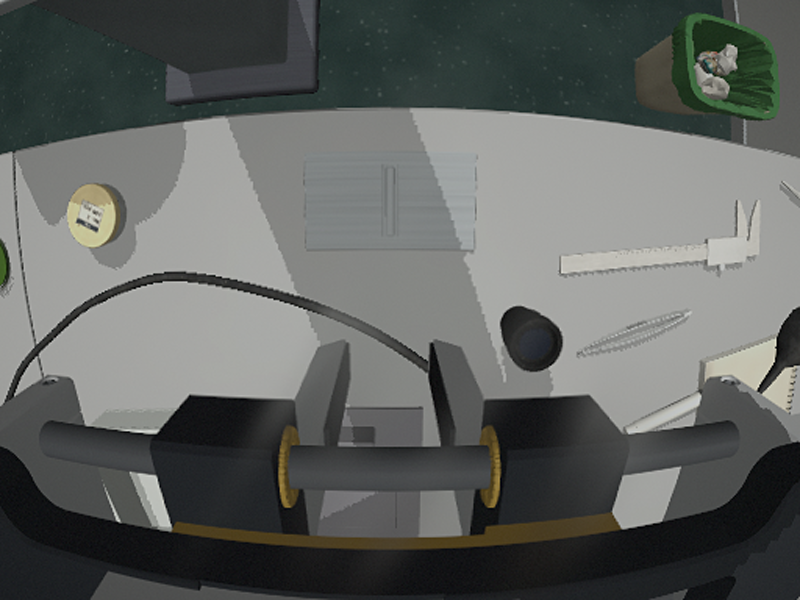

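The divider is at about (390,200), with its fin upright at (390,200) and its length along y. The lid lies at the bottom centre. I'll grip the fin next.

step_arm([
  [[1.0, 0.02, 0.5, 0, 0, 0.05], [1.93, 0.02, 1.5, 0, 0, 0.05], [1.93, 0.02, 2.7, 0, 0, 0.05], [1.93, 0.02, 3.9, 0, 0, 0.05], [1.93, 0.02, 4.8, 0, 0, 0.05], [1.93, 0.02, 5.4, 0, 0, 0.05], [1.93, 0.02, 5.72, 0, 0, 0.05], [1.93, 0.02, 5.72, 0, 0, 0.05]],
])

```text
time_s: 11.73
ee_pos: [0.3926, 0.3385, 0.0079]
eef_rot: [-3.14, -0.001, 3.136]
force: [-0.4, -0.6, -0.5]
grip_width: 0.0327
grip_force: 0.0
```

step_arm([
  [[0, 0, 0, 0, 0, 0], [0, 0, 0, 0, 0, 0], [0, 0, 0, 0, 0, 0], [0, 0, 0, 0, 0, 0], [0, 0, 0, 0, 0, 0], [0, 0, 0, 0, 0, 0], [0, 0, 0, 0, 0, 0]],
], grip=0, squeeze=30)

```text
time_s: 12.32
ee_pos: [0.3937, 0.3393, 0.0103]
eef_rot: [3.141, 0.002, 3.136]
force: [-1.3, -1.1, 7.0]
grip_width: 0.0058
grip_force: 30.0
```

```bash
python3 - <<'E'
from w import *
ims={c:ctrl.camera(c) for c in("scene","side")}
print(ctrl.get_obs()["force"])
for q,z in dict(tub=0,keeper=.059,dish_a=.003,lid=0,eyepiece=0,tin=0,dish_new=0).items():
    for c in ims:
        for k in ctrl.place_of(q,c)[:2]: print(q,c,round(k["confidence"],2),np.round(k["at"],1),onz(c,k["at"],z))
i=ims["scene"];cv2.imwrite("pics/s2.png",np.hstack([cv2.resize(i[110:230,160:360],(400,240)),cv2.resize(ims["side"][150:270,160:360],(400,240))])[:,:,::-1])
print(move((.52,.24,.17),(np.pi,0,2.4)))
E
```

```text
[-1.6788 -0.5217  7.2419]
tub scene 0.66 [283.6 188.1] [0.6554 0.1214 0.    ]
tub scene 0.31 [155.9 233.3] [0.3968 0.3423 0.    ]
tub side 0.88 [222. 204.] [0.6498 0.1103 0.    ]
keeper scene 0.66 [289.6 152.2] [0.7271 0.1383 0.059 ]
keeper side 0.78 [194.5 184.5] [0.726  0.1191 0.059 ]
dish_a scene 0.72 [288.8 152.1] [0.7789 0.1572 0.003 ]
dish_a scene 0.58 [279.  199.3] [0.6144 0.1171 0.003 ]
lid scene 0.83 [219.2 169.5] [0.6405 0.303  0.    ]
lid side 0.55 [211.1 238.8] [0.6384 0.2991 0.    ]
eyepiece side 0.65 [259.  280.6] [0.4974 0.4485 0.    ]
tin scene 0.81 [253.7 278.1] [0.3922 0.0829 0.    ]
tin side 0.39 [181.5 234.3] [0.7169 0.2913 0.    ]
dish_new scene 0.67 [330.2 292.9] [ 0.4315 -0.0793  0.    ]
dish_new scene 0.62 [280.8 188.4] [0.6514 0.1275 0.    ]
dish_new side 0.43 [302.3 181.4] [ 0.4311 -0.0875  0.    ]
[-4.24 -3.29 -5.32  0.01  0.02  7.03]
```

View pics/s2.png

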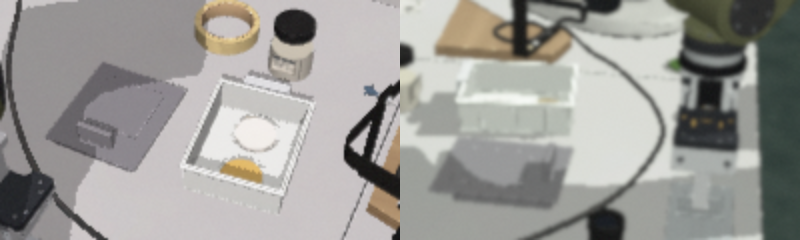

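The crops show the lid flat on the desk left of the tub. The tub is open, with the pale dish at the back (255,132) and the orange one at the front (240,170). I'll carry the divider over next.

step_arm([
  [[0, 0, -0.5, 0, 0, 0], [0, 0, -1.5, 0, 0, 0], [0, 0, -2.6, 0, 0, 0.6], [-0.6, -0.5, -3.7, 0, 0, 1.6], [-1.5, -1.2, -4.6, 0, 0, 2.7], [-2.4, -1.9, -5.3, 0, 0, 3.8], [-3.3, -2.6, -5.3, 0, 0, 4.9], [-4.24, -3.29, -5.3, 0, 0, 6.0]],
])

```text
time_s: 13.78
ee_pos: [0.5213, 0.2387, 0.1706]
eef_rot: [3.138, 0.003, 2.503]
force: [0.4, 1.4, -2.3]
grip_width: 0.0058
grip_force: 30.0
```

```bash
python3 -c "
from h import *
print(move((.6545,.121,.15),(np.pi,0,1.669)),ctrl.get_obs()['ee_pos'])
"
```

```text
[-5.9  -0.5   0.7   0.04  0.01  7.96] [0.52128815 0.23868993 0.1705701 ]
```

step_arm([
  [[-0.6, -0.05, 0, 0, 0, 1.1], [-1.5, -0.1, 0, 0, 0, 2.2], [-2.5, -0.2, 0.1, 0, 0, 3.3], [-3.5, -0.3, 0.2, 0, 0, 4.4], [-4.4, -0.4, 0.4, 0.02, 0, 5.5], [-5.2, -0.45, 0.6, 0.03, 0, 6.6], [-5.7, -0.5, 0.7, 0.03, 0, 7.6], [-5.9, -0.5, 0.7, 0.03, 0, 7.96]],
])

```text
time_s: 14.45
ee_pos: [0.6544, 0.1208, 0.1465]
eef_rot: [-3.138, 0.002, 1.666]
force: [-0.1, -1.1, -1.1]
grip_width: 0.0057
grip_force: 30.0
```

step_arm([
  [[0, 0, 0, 0, 0, 0], [0, 0, 0, 0, 0, 0], [0, 0, 0, 0, 0, 0]],
])

```text
time_s: 14.7
ee_pos: [0.6532, 0.1233, 0.148]
eef_rot: [-3.14, 0.001, 1.677]
force: [0.3, 0.2, -0.6]
grip_width: 0.0057
grip_force: 30.0
```

```bash
python3 - <<'E'
from w import *
o=look("w5",dict(keeper=.059,tub=0,lid=0))
print(o['ee_pos'],o['eef_rot'],o['force'])
rect("divider",o['ee_pos'][2]-.0063,o);rect("lid",.019,o);rect("tub",.05,o)
print(move((.6545,.121,.03),(np.pi,0,1.669)))
E
```

```text
tub 0.38 [247.2 223.5] [0.6572 0.0725 0.    ]
lid 0.82 [250.4  24.3] [0.6366 0.2998 0.    ]
[0.6532 0.1233 0.148 ] [-3.14    0.0014  1.6767] [ 0.2904  0.1748 -0.6259]
divider rect mm 0.88 ((653.5770874023438, 124.80825805664062), (132.84854125976562, 77.52366638183594), 6.361135959625244)
lid rect mm 0.98 ((637.0047607421875, 285.2537536621094), (101.39363098144531, 155.68067932128906), 89.82243347167969)
tub rect mm 0.57 ((652.8923950195312, 167.4854736328125), (163.99195861816406, 40.408329010009766), 6.49490213394165)
[-0.07  0.03  3.93 -0.01  0.01  0.06]
```

View pics/w5.png

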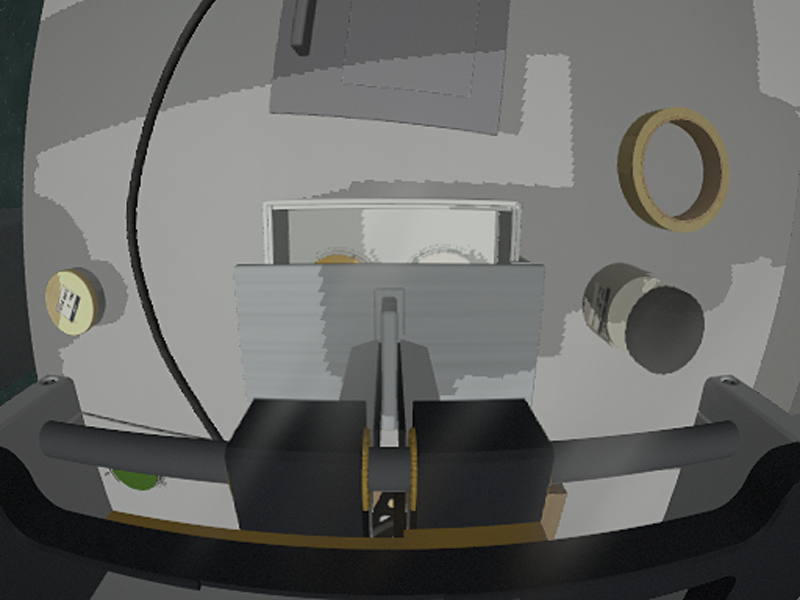

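```bash
python3 - <<'E'
from w import *
o=ctrl.get_obs()
for p in[(263,201),(521,203),(266,262),(521,262)]: print(onz("wrist",np.array(p)*.64,.05,o))
u=np.array([np.cos(.1),np.sin(.1)]);v=np.array([-u[1],u[0]])
P=[onz("wrist",np.array(p)*.64,.05,o)[:2] for p in[(263,201),(521,203)]];print((P[0]+P[1])/2-.065*v)
E
```

```text
[0.5714 0.1772 0.05  ]
[0.7278 0.1926 0.05  ]
[0.5757 0.1396 0.05  ]
[0.7333 0.1564 0.05  ]
[0.6561 0.1203]
```

The wrist view shows the divider held square over the tub, its sides at columns 235 and 545 and the tub rim at 263 and 521. Both dishes show just beyond it, so I'll lower it.

```bash
python3 - <<'E'
from w import *
print(move((.6555,.1205,.06),(np.pi,0,1.667)),move((.6555,.1205,.031),(np.pi,0,1.667)))
E
```

```text
[-0.09  0.06  2.93 -0.01  0.01  0.08] [-0.09  0.06  3.9  -0.01  0.01  0.08]
```

step_arm([
  [[-0.05, 0.06, 0.5, 0, 0, 0.04], [-0.05, 0.06, 1.2, 0, 0, 0.04], [-0.05, 0.06, 1.9, 0, 0, 0.04], [-0.05, 0.06, 2.3, 0, 0, 0.04], [-0.05, 0.06, 2.3, 0, 0, 0.04], [-0.05, 0.06, 2.3, 0, 0, 0.04]],
])

```text
time_s: 15.55
ee_pos: [0.6555, 0.1215, 0.079]
eef_rot: [-3.14, 0.002, 1.671]
force: [0.4, -0.8, 0.1]
grip_width: 0.0058
grip_force: 30.0
```

```bash
python3 - <<'E'
from w import *
o=ctrl.get_obs();print(o['ee_pos'],o['eef_rot'])
ctrl.camera("wrist");rect("divider",o['ee_pos'][2]-.0063,o);rect("tub",.05,o)
print(move((.6555,.1205,.031),(np.pi,0,1.667)))
E
```

```text
[0.6555 0.1215 0.079 ] [-3.1397  0.0015  1.6705]
divider rect mm 0.85 ((655.8067016601562, 123.36575317382812), (133.73611450195312, 78.41048431396484), 6.305599689483643)
tub rect mm 0.91 ((659.1396484375, 133.12486267089844), (167.45521545410156, 109.0772705078125), 6.197948455810547)
[-0.03 -0.03  1.65  0.01  0.01  0.03]
```

step_arm([
  [[0, 0, 0.4, 0, 0, 0.05], [0, 0, 0.8, 0, 0, 0.05], [0, 0, 1.2, 0, 0, 0.05], [0, 0, 1.45, 0, 0, 0.05], [0, 0, 1.55, 0, 0, 0.05], [0, 0, 1.6, 0, 0, 0.05], [0, 0, 1.65, 0, 0, 0.05], [0, 0, 1.67, 0, 0, 0.05]],
])

```text
time_s: 16.37
ee_pos: [0.6556, 0.1214, 0.0289]
eef_rot: [-3.141, 0.001, 1.665]
force: [0.2, 0.7, -1.5]
grip_width: 0.0057
grip_force: 30.0
```

step_arm([
  [[0, 0, 0.02, 0, 0, 0], [0, 0, 0.03, 0, 0, 0], [0, 0, 0.03, 0, 0, 0]],
])

```text
time_s: 16.62
ee_pos: [0.6555, 0.1213, 0.0281]
eef_rot: [-3.14, 0.001, 1.665]
force: [-0.6, -0.4, -1.8]
grip_width: 0.0058
grip_force: 30.0
```

step_arm([
  [[0, 0, 0.02, 0, 0, 0], [0, 0, 0.04, 0, 0, 0], [0, 0, 0.06, 0, 0, 0], [0, 0, 0.06, 0, 0, 0], [0, 0, 0.06, 0, 0, 0]],
])

```text
time_s: 17.03
ee_pos: [0.6555, 0.1214, 0.0271]
eef_rot: [-3.141, 0.001, 1.665]
force: [-3.6, -0.2, 7.7]
grip_width: 0.0055
grip_force: 30.0
```

Contact. I'll release.

step_arm([
  [[0, 0, 0, 0, 0, 0], [0, 0, 0, 0, 0, 0], [0, 0, 0, 0, 0, 0], [0, 0, 0, 0, 0, 0], [0, 0, 0, 0, 0, 0], [0, 0, -0.5, 0, 0, 0], [0, 0, -1.3, 0, 0, 0], [0, 0, -2.3, 0, 0, 0]],
], grip=0.3)

```text
time_s: 17.7
ee_pos: [0.6545, 0.1213, 0.094]
eef_rot: [-3.137, 0.002, 1.665]
force: [0.3, 0.9, 0.3]
grip_width: 0.0283
grip_force: 0.0
```

```bash
python3 - <<'E'
from w import *
o=ctrl.get_obs();print(o['ee_pos'],o['eef_rot'])
ctrl.camera("wrist");rect("divider",.021,o)
print(move((.52,.10,.2),(np.pi,0,1.0)))
print(move((.47,-.08,.17),(np.pi,0,1.0)))
E
```

```text
[0.6545 0.1213 0.094 ] [-3.1365  0.0016  1.6651]
divider rect mm 0.78 ((656.2913818359375, 123.20536804199219), (131.81027221679688, 75.75016021728516), 5.49775505065918)
[-0.29 -4.61 -3.35  0.06 -0.01  6.35]
[-6.11 -6.84 -2.36  0.06 -0.01  6.35]
```

```bash
python3 - <<'E'
from w import *
o2=dict(ee_pos=[.6294,.0497,.2798],eef_rot=[-3.141,0,1.669])
for z in(.1,.15,.2,.25):
    print(z,"scene",*[onz("scene",np.array(p)*.64,z)[:2] for p in[(560,357),(580,375),(660,225),(682,238)]])
    print("  side",*[onz("side",np.array(p)*.64,z)[:2] for p in[(356,240),(422,243),(353,150),(424,155)]])
    print("  w2",*[onz("wrist",np.array(p)*.64,z,o2)[:2] for p in[(275,440),(240,540),(300,405),(450,540)]])
o=ctrl.get_obs()
for c in("scene","side"):
    ctrl.camera(c)
    for k in ctrl.place_of("dish_new",c)[:2]: print(c,round(k["confidence"],2),onz(c,k["at"],0))
E
```

```text
0.1 scene [ 0.5442 -0.0878] [ 0.528  -0.1193] [ 0.8571 -0.162 ] [ 0.8425 -0.1984]
  side [ 0.6595 -0.0282] [ 0.5318 -0.0373] [ 0.7975 -0.6895] [ 0.5993 -0.6793]
  w2 [ 0.5412 -0.1133] [ 0.4985 -0.2535] [ 0.564  -0.0732] [ 0.7207 -0.2208]
0.15 scene [ 0.5077 -0.0877] [ 0.4927 -0.1169] [ 0.7984 -0.1566] [ 0.7849 -0.1904]
  side [0.6349 0.0964] [0.5194 0.0882] [ 0.7597 -0.5019] [ 0.5804 -0.4926]
  w2 [ 0.5527 -0.0806] [ 0.5159 -0.2013] [ 0.5722 -0.0461] [ 0.7072 -0.1731]
0.2 scene [ 0.4712 -0.0875] [ 0.4573 -0.1145] [ 0.7398 -0.1512] [ 0.7273 -0.1824]
  side [0.6102 0.221 ] [0.5069 0.2136] [ 0.7219 -0.3143] [ 0.5615 -0.306 ]
  w2 [ 0.5641 -0.0479] [ 0.5332 -0.1491] [ 0.5805 -0.019 ] [ 0.6936 -0.1255]
0.25 scene [ 0.4347 -0.0873] [ 0.422  -0.1122] [ 0.6812 -0.1458] [ 0.6697 -0.1745]
  side [0.5856 0.3456] [0.4945 0.3391] [ 0.6842 -0.1267] [ 0.5426 -0.1194]
  w2 [ 0.5755 -0.0152] [ 0.5506 -0.0969] [0.5887 0.0081] [ 0.6801 -0.0779]
scene 0.71 [ 0.4421 -0.076   0.    ]
scene 0.66 [0.7775 0.1516 0.    ]
side 0.68 [ 0.4326 -0.0623  0.    ]
```

step_arm([
  [[0, 0, -1.2, 0, 0, 0], [0, -0.4, -2.4, 0, 0, -1.1], [0, -1.4, -3.4, 0, 0, -2.2], [-0.1, -2.4, -3.5, 0, 0, -3.3], [-0.2, -3.4, -3.5, 0, 0, -4.4], [-0.3, -4.4, -3.5, 0, 0, -5.5], [-1.2, -5.2, -3.5, 0, 0, -6.6], [-2.2, -5.6, -3.5, 0, 0, -7.7]],
], grip=0.9)

```text
time_s: 18.67
ee_pos: [0.4919, 0.0403, 0.1994]
eef_rot: [-3.138, -0.002, 2.48]
force: [0.6, -0.4, 0.5]
grip_width: 0.0783
grip_force: 0.0
```

```bash
python3 - <<'E'
from w import *
print(ctrl.get_obs()['ee_pos'],move((.47,-.06,.2),(np.pi,0,np.pi+.096)))
E
```

```text
[0.4919 0.0403 0.1994] [-1.48 -3.09 -0.01 -0.02 -0.03 -7.24]
```

step_arm([
  [[-0.3, -0.6, 0, 0, 0, -1.1], [-0.6, -1.3, 0, 0, 0, -2.2], [-0.9, -2.0, 0, 0, 0, -3.3], [-1.2, -2.6, 0, 0, 0, -4.4], [-1.48, -3.09, 0, 0, 0, -5.5], [-1.48, -3.09, 0, 0, 0, -6.6], [-1.48, -3.09, 0, 0, 0, -7.24], [-1.48, -3.09, 0, 0, 0, -7.24]],
])

```text
time_s: 19.33
ee_pos: [0.4714, -0.0604, 0.1996]
eef_rot: [-3.141, -0.003, -3.051]
force: [0.3, 0.3, -0.5]
grip_width: 0.0843
grip_force: 0.0
```

```bash
python3 - <<'E'
from w import *
o=look("w6",dict(dish_new=0,tin=0))
print(o['ee_pos'],o['eef_rot'])
for k in ctrl.masks_of("dish_new","wrist")[:2]:
    m=k["pixels"].astype(np.uint8);c=max(cv2.findContours(m,0,2)[0],key=cv2.contourArea)[:,0,:]
    for z in(.007,.015):
        P=np.array([onz("wrist",p,z,o)[:2] for p in c.astype(float)],np.float32)*1000;print(round(k["confidence"],2),z,cv2.minEnclosingCircle(P),cv2.fitEllipse(P))
E
```

```text
dish_new 0.69 [238.9 140.5] [ 0.4309 -0.0768  0.    ]
tin 0.97 [362.8 124.5] [0.3912 0.0844 0.    ]
[ 0.4714 -0.0604  0.1996] [-3.1406 -0.0033 -3.051 ]
0.63 0.007 ((429.774169921875, -76.62004089355469), 27.67216682434082) ((429.9335632324219, -76.7540283203125), (52.69791793823242, 53.771148681640625), 48.81414031982422)
0.63 0.015 ((429.1502685546875, -76.40755462646484), 27.07793426513672) ((429.30633544921875, -76.53852844238281), (51.56625747680664, 52.61643981933594), 48.81411361694336)
```

View pics/w6.png

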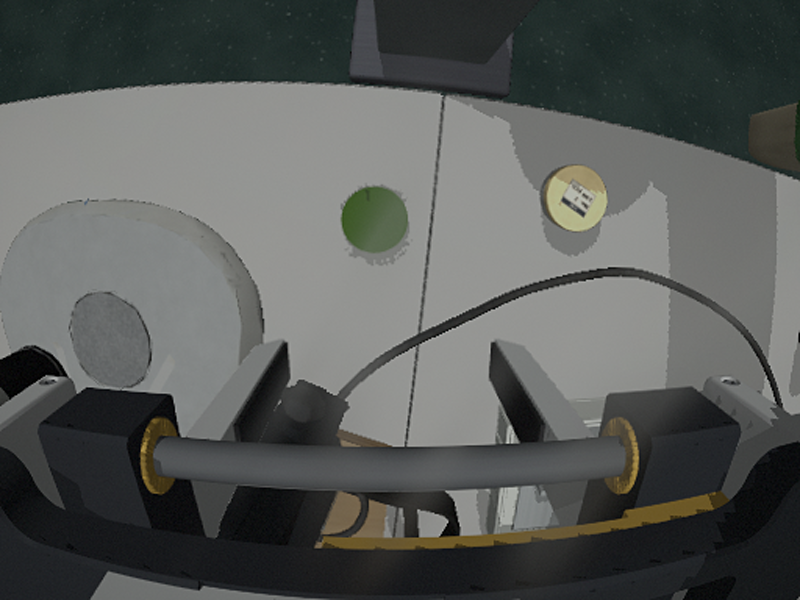

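The dish is at about (375,220) and the tin at (575,200), well away from it. The lamp head is at (310,400) and the microscope base is to the left, both clear. I'll go down to grasp.

step_arm([
  [[0.7, -0.2, 0.3, 0, 0, 0], [1.42, -0.42, 1.2, 0, 0, 0], [1.42, -0.42, 2.4, 0, 0, 0], [1.42, -0.42, 3.6, 0, 0, 0], [1.42, -0.42, 4.8, 0, 0, 0], [1.42, -0.42, 5.7, 0, 0, 0], [1.42, -0.42, 6.3, 0, 0, 0], [1.42, -0.42, 6.5, 0, 0, 0]],
])

```text
time_s: 20.2
ee_pos: [0.4287, -0.0762, 0.0031]
eef_rot: [-3.142, -0.005, -3.055]
force: [0.3, -0.5, -0.4]
grip_width: 0.0848
grip_force: 0.0
```

step_arm([
  [[0, 0, 0, 0, 0, 0], [0, 0, 0, 0, 0, 0], [0, 0, 0, 0, 0, 0], [0, 0, 0, 0, 0, 0], [0, 0, 0, 0, 0, 0], [0, 0, 0, 0, 0, 0], [0, 0, 0, 0, 0, 0]],
], grip=0.4, squeeze=12)

```text
time_s: 20.78
ee_pos: [0.4309, -0.0769, 0.0066]
eef_rot: [-3.14, 0.0, -3.054]
force: [-1.2, 0.0, 7.9]
grip_width: 0.0575
grip_force: 12.0
```

```bash
python3 - <<'E'
from w import *
print(move((.431,-.077,.17),(np.pi,0,np.pi+.096)),move((.44,.11,.17),(np.pi,0,np.pi+.096)),move((.6205,.1195,.13),(np.pi,0,np.pi+.096)))
E
```

```text
[-0.01 -0.02 -5.45 -0.02  0.   -0.08] [-0.85  6.17 -5.46 -0.02  0.   -0.08] [-6.87  5.96 -4.12 -0.02  0.   -0.08]
```

step_arm([
  [[0, 0, -0.4, 0, 0, 0], [0, 0, -1.2, 0, 0, 0], [0, 0, -2.3, 0, 0, 0], [0, 0, -3.4, 0, 0, 0], [0, 0.3, -4.5, 0, 0, 0], [-0.1, 1.1, -5.2, 0, 0, 0], [-0.3, 2.1, -5.45, 0, 0, 0], [-0.4, 3.2, -5.45, 0, 0, 0]],
])

```text
time_s: 21.45
ee_pos: [0.435, 0.0208, 0.1718]
eef_rot: [-3.139, 0.003, -3.055]
force: [0.9, 0.3, -1.1]
grip_width: 0.0573
grip_force: 12.0
```

step_arm([
  [[-0.1, 1.1, 0, 0, 0, 0], [-0.3, 2.1, 0, 0, 0, 0], [-0.6, 2.8, 0, 0, 0, 0], [-1.5, 2.9, 0, 0, 0, 0], [-2.5, 2.85, 0, 0, 0, 0], [-3.6, 2.8, 0, 0, 0, -0.05], [-4.7, 2.8, 0.1, 0, 0, -0.08], [-5.6, 2.77, 0.4, 0, 0, -0.08]],
])

```text
time_s: 22.12
ee_pos: [0.5962, 0.118, 0.1578]
eef_rot: [-3.14, 0.001, -3.045]
force: [-0.4, 0.2, 0.0]
grip_width: 0.0574
grip_force: 12.0
```

```bash
python3 - <<'E'
from w import *
o=ctrl.get_obs();print(o['ee_pos'],o['eef_rot'],o['grip_width'],o['grip_force'])
print(move((.6205,.1195,.13),(np.pi,0,np.pi+.096)))
E
```

```text
[0.5962 0.118  0.1578] [-3.1402  0.0011 -3.0449] 0.05741023927285845 11.992429055089815
[-0.81 -0.03  0.93 -0.01  0.01  0.01]
```

step_arm([
  [[-0.5, -0.02, 0.4, 0, 0, 0], [-0.81, -0.03, 0.93, 0, 0, 0], [-0.81, -0.03, 1.4, 0, 0, 0], [-0.81, -0.03, 1.4, 0, 0, 0], [-0.81, -0.03, 1.4, 0, 0, 0]],
])

```text
time_s: 22.53
ee_pos: [0.6178, 0.1191, 0.1145]
eef_rot: [-3.14, -0.003, -3.045]
force: [0.0, -0.5, 0.0]
grip_width: 0.0571
grip_force: 12.0
```

```bash
python3 - <<'E'
from w import *
o=look("w7",dict(dish_new=.11,divider=.017))
rect("divider",.021,o)
print(o['ee_pos'],o['eef_rot'],move((.6205,.1195,.031),(np.pi,0,np.pi+.096)))
E
```

```text
dish_new 0.69 [247.  227.5] [0.6184 0.118  0.11  ]
divider rect mm 0.85 ((612.1836547851562, 119.18263244628906), (46.068180084228516, 77.3294677734375), 4.7622785568237305)
[0.6178 0.1191 0.1145] [-3.1401 -0.0027 -3.0452] [-0.07  0.01  2.83 -0.01  0.    0.  ]
```

View pics/w7.png

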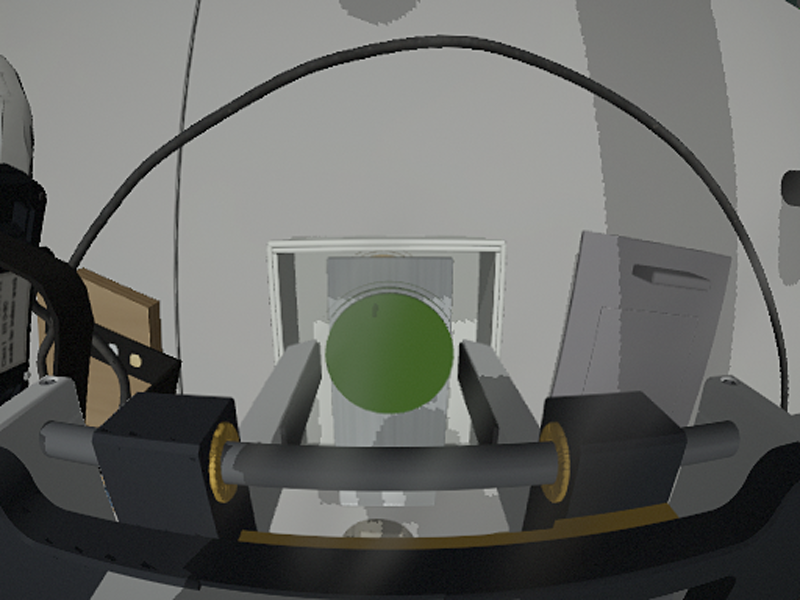

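The dish is held level at about (390,352) over the front half of the divider, centred between the tub's walls. I'll lower it.

step_arm([
  [[-0.03, 0, 0.8, 0, 0, 0], [-0.03, 0, 1.5, 0, 0, 0], [-0.03, 0, 2.1, 0, 0, 0], [-0.03, 0, 2.5, 0, 0, 0], [-0.03, 0, 2.68, 0, 0, 0], [-0.03, 0, 2.75, 0, 0, 0], [-0.03, 0, 2.8, 0, 0, 0], [-0.03, 0, 2.8, 0, 0, 0]],
])

```text
time_s: 23.4
ee_pos: [0.6194, 0.1191, 0.0314]
eef_rot: [-3.14, -0.0, -3.045]
force: [0.3, 0.3, 0.3]
grip_width: 0.0572
grip_force: 12.0
```

step_arm([
  [[0, 0, 0.02, 0, 0, 0], [0, 0, 0.04, 0, 0, 0], [0, 0, 0.06, 0, 0, 0], [0, 0, 0.08, 0, 0, 0], [0, 0, 0.08, 0, 0, 0]],
])

```text
time_s: 23.82
ee_pos: [0.6189, 0.119, 0.0282]
eef_rot: [-3.14, -0.002, -3.045]
force: [0.4, -0.9, 0.5]
grip_width: 0.0574
grip_force: 12.0
```

step_arm([
  [[0, 0, 0.02, 0, 0, 0], [0, 0, 0.04, 0, 0, 0], [0, 0, 0.06, 0, 0, 0], [0, 0, 0.06, 0, 0, 0], [0, 0, 0.06, 0, 0, 0]],
])

```text
time_s: 24.23
ee_pos: [0.619, 0.1191, 0.0268]
eef_rot: [-3.14, -0.001, -3.045]
force: [-2.5, -0.8, 4.7]
grip_width: 0.0574
grip_force: 12.0
```

step_arm([
  [[0, 0, 0, 0, 0, 0], [0, 0, 0, 0, 0, 0], [0, 0, 0, 0, 0, 0], [0, 0, 0, 0, 0, 0], [0, 0, 0, 0, 0, 0], [0, 0, -0.3, 0, 0, 0], [0, 0, -0.9, 0, 0, 0], [0, 0, -1.8, 0, 0, 0]],
], grip=0.76)

```text
time_s: 24.9
ee_pos: [0.618, 0.119, 0.0796]
eef_rot: [-3.14, -0.005, -3.045]
force: [-0.6, -0.1, 0.5]
grip_width: 0.0716
grip_force: 0.0
```

step_arm([
  [[0, 0, -1, 0, 0, 0], [0, 0, -2, 0, 0, 0], [0, 0, -2.7, 0, 0, 0], [0, 0, -2.7, 0, 0, 0]],
])

```text
time_s: 25.23
ee_pos: [0.6208, 0.1195, 0.1674]
eef_rot: [-3.14, 0.006, -3.045]
force: [0.3, -0.1, 0.7]
grip_width: 0.0717
grip_force: 0.0
```

```bash
python3 - <<'E'
from w import *
o=look("w8",dict(dish_new=.021,divider=.017,eyepiece=0,tin=0,lid=0))
print(o['ee_pos'],o['grip_width'],o['joint_vel'])
rect("divider",.021,o)
for k in ctrl.masks_of("dish_new","wrist")[:1]:
    m=k["pixels"].astype(np.uint8);c=max(cv2.findContours(m,0,2)[0],key=cv2.contourArea)[:,0,:]
    P=np.array([onz("wrist",p,.036,o)[:2] for p in c.astype(float)],np.float32)*1000;print(cv2.minEnclosingCircle(P))
E
```

```text
dish_new 0.85 [247.9 179.8] [0.6206 0.1184 0.021 ]
divider 0.75 [248.4 209.2] [0.6563 0.1225 0.017 ]
eyepiece 0.82 [481.4 113. ] [0.4896 0.4454 0.    ]
lid 0.83 [383.7 199.1] [0.6326 0.2975 0.    ]
[0.6208 0.1195 0.1674] 0.07169792955844373 [ 0.0011  0.0511  0.0627 -0.0007 -0.0717 -0.0003]
no mask divider
((615.2220458984375, 118.50841522216797), 26.95119857788086)
```

View pics/w8.png

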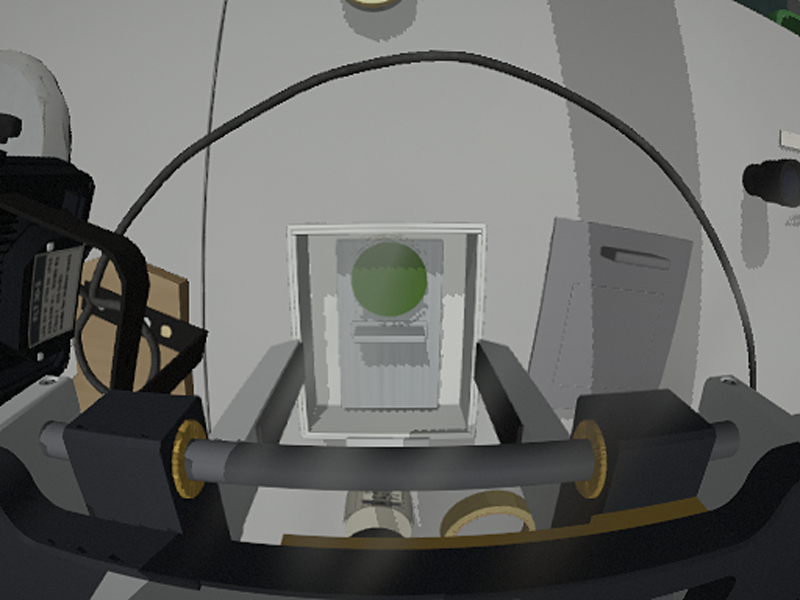

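The dish lies flat at about (390,280) on the front half of the divider, centred beside the fin at (390,333). The divider sits level in the tub, the lid is flat on the desk, and the eyepiece and tin are undisturbed. I'll let it settle, then hand in.

step_arm([
  [[0, 0, 0, 0, 0, 0], [0, 0, 0, 0, 0, 0], [0, 0, 0, 0, 0, 0], [0, 0, 0, 0, 0, 0]],
])

```text
time_s: 25.97
ee_pos: [0.6191, 0.1193, 0.1613]
eef_rot: [-3.14, -0.002, -3.045]
force: [-0.8, -0.4, -0.1]
grip_width: 0.0714
grip_force: 0.0
```

```bash
python3 -c "
from station import ctrl
print(ctrl.hand_in())"
```

```text
the job is handed in; nothing more can be done
None
```

I handed the job in at about 26 s with no verdict returned; by the last wrist picture the lid lies flat on the desk left of the tub, the divider is fin up on the two dishes, and the last dish is on its front half about 36–41 mm from the fin.

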